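Weigh out the pickling vegetables

ROBOT

A 6-joint arm with a two-finger parallel gripper is mounted at the origin on the work surface. World frame = base frame: x ahead of the robot, y to its left, z up, the work surface at z = 0. Lengths are in m, angles in degrees, forces in N, time in s.
With the tool pointing down it reaches from about 0.425 to 1.125 m from the base axis. Payload 14.9 kg.
Tool frame: the origin (TCP) lies at the very end of the fingers, on their centre line; the grasp point (between the pads) lies 19 mm behind it; z points along the fingers, y is the line along which they close (so a half turn about z gives the same grasp; the last joint's range is limited). The gripper opens to 91 mm and grips with 3 to 60 N. Pads are 32 mm wide; open, the fingers measure 118 mm over their backs; the gripper's body (76 mm by 178 mm) begins 60 mm behind the grasp point.
Start: joints at [62.378, 21.709, 99.362, -0, 58.929, -1.908], TCP at [0.304, 0.631, 0.214] pointing down, gripper open.
Joint ranges: [-158.91, 158.91], [-42.39, 125.64], [0.06, 152.35], [-60.88, 240.88], [17.5, 164.5], [-176.32, 176.32]. Speed limits (degrees/s): [108.29, 108.29, 136.94, 180, 180, 180].

INTERFACE

Orientations are given as [roll, pitch, yaw] about the fixed x, y, z axes, in that order (R = Rz(yaw) Ry(pitch) Rx(roll)).
In Python, from cell import * gives the robot as it stands. The module is installed in compiled form; this text tells all that it offers.
- The arm moves only by the shell command python3 -m crank 'ROWS' [OPENING] [FORCE]. ROWS is JSON, a list of rows, each a list of 4 numbers: the shift along the tool's x, y, z in m, then the turn about the tool's z in rad. A call has 1 to 10 rows; each row shifts and turns the commanded pose from where the row before left it, along the tool's axes as they then stand; what a row does not reach is not made up. A row lasts 1/8 s, in which the tool goes at most 62.5 mm and 10.7 degrees, less where a joint would pass 70% of its speed; a pose out of reach is approached as far as the arm can. A call with a gripper value outside its range is refused whole. OPENING is the opening, from -1 (shut) to 1 (fully open), set as the call begins (- or left out, the last holds). The fingers move at their own pace and stop on an object; FORCE is the grip in N (left out, the last holds). Time passes only in rows, so rows that do not move let the fingers close. It gives the time, the measured TCP pose, the force, the opening and the grip force at its end, in the units of the state.
- state(): the state, without advancing time (a new reading comes with each control period).
- camera(name): name is "scene" or "top" or "wrist"; returns a dict with "img" (400x640x3 uint8, red, green, blue), "range_z" (400x640 float32, m along the optical axis (not along the pixel's ray), 0 where there is no reading), "mtx" (3x3 intrinsics, pixels), "camera_from_world" (4x4, takes a point from world to camera coordinates). Camera axes: x right, y up, looking along -z (the intrinsics and any distortion apply to the point x, -y, -z); pixel columns grow to the right and rows downward; lengths in m; the calibration is good to about 2 mm. A picture is of the moment at which its call begins.
- hand_in(): hands the job in; it is judged then, once.
Trained networks look in a picture, given as the dict that the camera call returned (one of the last four; its "shot" number tells which), for a name from the list of things; names that differ only in an ending like _2 or _b are one class to them, and where a whole thing is asked for, a point or a joint stands for the part that bears it (a point fixed in the world has none). Each returns a list of dicts, best first, with "p" (0 to 1); they miss things now and then, are a little off and sometimes report something else, mostly with a low value. They report only what shows in the picture. A call takes as long as a camera call. They do not tell look-alikes from the thing itself.
- outline_of(picture, label): "pixels" (400x640 bool, what is visible of it) and "rect" ([left, top, right, bottom] in pixels, round what is visible of it).
The state is a dict: "clock": time; "q": joint angles; "joint_velocities": joint speeds; "tau": joint torques, N m; "eef_pos": TCP position; "orientation": TCP orientation; "force": force on the tool from outside, world axes, zero at the start; "moment": the same for the moment, N m; "grip_width": finger opening in m; "grasp_force": force on a finger pad.
Only numpy, scipy, OpenCV 4.12 (cv2) and the standard library are available. Lean on these libraries where they do the work, as an engineer would, in place of code of your own. Each camera call takes 0.05 s, during which the arm holds its last target. There are 200 camera calls.

TASK

The part-full canister stands on the kitchen scale's sprung pan: add onions and garlic bulbs from the chopping board to the pan, or take some back, until the scale comes to rest with its pointer between the two lines on the gauge. Leave the canister standing on the pan and every vegetable that is not needed on the board, and do not push or tip the mill or the jar.

Things in the scene. Friction and masses are not known exactly. Their poses are not given: they have to be found in the camera images.
- scale: sprung kitchen scale, fixed to the worktop: cream housing 170 x 200 mm, 86 mm high, with an upright white gauge 162 mm high on its far (+x) side, 131 mm from the origin, 64 mm wide. Origin at the centre of the underside, x towards the gauge, z up
- pan: steel pan of the scale, 220 mm (x) by 260 mm (y) outside; floor 4 mm thick, rim 14 mm high and 4 mm thick. Origin at the centre of its underside, axes as the scale's; slides straight down without tilting. Preset spring: rests on its top stop, 150 mm above the worktop, until 420 g lies on it, then sinks 24.5 mm per further 100 g (at most 55 mm); swings die out in 1 s
- pointer (a point): centre of the black pointer bar, 34 mm wide and 3 mm thick, which rides with the pan in front (+x) of the gauge; at the height of the pan's underside
- mark_upper (a point): centre between the two ends of the upper black line (2 mm thick) on the gauge, 130 mm above the worktop
- mark_lower (a point): the same for the lower black line, 113 mm above the worktop, 17 mm under the upper one
- canister: lidded plain metal canister, 77 mm across, 70 mm tall, standing on the far (+x) middle of the pan, part full: weight unknown, 220 to 415 g. Origin at the centre of its underside, z up
- board: wooden chopping board, fixed, 230 mm (x) by 290 mm (y), 15 mm thick; the vegetables stand on it in two rows along its y, about 110 mm apart, 90 mm from one to the next. Origin at the centre of its underside, z up
- onion_a: brown onion standing on its flat root end, round, 66 mm across (widest 24 to 32 mm above its underside), 60 mm tall with a small tip; 120 to 145 g, each different; origin at the centre of its underside, z up
- onion_b: brown onion standing on its flat root end, round, 66 mm across (widest 24 to 32 mm above its underside), 60 mm tall with a small tip; 120 to 145 g, each different; origin at the centre of its underside, z up
- garlic_a: pale garlic bulb standing on its flat base, 46 mm across (widest 12 to 24 mm above its underside), narrowing to a 10 mm neck, 52 mm tall; 42 to 58 g, each different; origin at the centre of its underside, z up
- garlic_b: pale garlic bulb standing on its flat base, 46 mm across (widest 12 to 24 mm above its underside), narrowing to a 10 mm neck, 52 mm tall; 42 to 58 g, each different; origin at the centre of its underside, z up
- garlic_c: pale garlic bulb standing on its flat base, 46 mm across (widest 12 to 24 mm above its underside), narrowing to a 10 mm neck, 52 mm tall; 42 to 58 g, each different; origin at the centre of its underside, z up
- garlic_d: pale garlic bulb standing on its flat base, 46 mm across (widest 12 to 24 mm above its underside), narrowing to a 10 mm neck, 52 mm tall; 42 to 58 g, each different; origin at the centre of its underside, z up
- mill: bystander: dark wooden pepper mill, 52 mm across, 124 mm tall; origin at the centre of its underside
- jam_jar: bystander: closed jam jar, 68 mm across, 95 mm tall; origin at the centre of its underside
Not all that is in view belongs to the job. Leave any blue or yellow look-alike of the garlic_b alone.

How it is judged (in metres and radians):
At the end, for the whole second after the job is handed in: Pointer centre below the upper line's centre and above the lower one's (17 mm apart), pan at rest (under 4 mm/s); canister upright (within 0.15 rad) on the pan floor; every onion and garlic bulb at rest (under 10 mm/s) within the pan or on the board (z of pointer in the frame of mark_upper below 0 m and z of pointer in the frame of mark_lower above 0 m and linear speed of pan below 0.004 m/s and x of canister in the frame of pan between -0.11 and 0.11 m and y of canister in the frame of pan between -0.13 and 0.13 m and z of canister in the frame of pan between -0.003 and 0.02 m and angle between canister's own z axis and vertical below 0.15 rad and ((x of onion_a in the frame of pan between -0.115 and 0.115 m and y of onion_a in the frame of pan between -0.135 and 0.135 m and z of onion_a in the frame of pan between -0.003 and 0.1 m) or (x of onion_a in the frame of board between -0.125 and 0.125 m and y of onion_a in the frame of board between -0.155 and 0.155 m and z of onion_a in the frame of board between 0.008 and 0.09 m)) and linear speed of each of onion_a, onion_b, garlic_a, garlic_b, garlic_c, garlic_d below 0.01 m/s and ((x of onion_b in the frame of pan between -0.115 and 0.115 m and y of onion_b in the frame of pan between -0.135 and 0.135 m and z of onion_b in the frame of pan between -0.003 and 0.1 m) or (x of onion_b in the frame of board between -0.125 and 0.125 m and y of onion_b in the frame of board between -0.155 and 0.155 m and z of onion_b in the frame of board between 0.008 and 0.09 m)) and ((x of garlic_a in the frame of pan between -0.115 and 0.115 m and y of garlic_a in the frame of pan between -0.135 and 0.135 m and z of garlic_a in the frame of pan between -0.003 and 0.1 m) or (x of garlic_a in the frame of board between -0.125 and 0.125 m and y of garlic_a in the frame of board between -0.155 and 0.155 m and z of garlic_a in the frame of board between 0.008 and 0.09 m)) and ((x of garlic_b in the frame of pan between -0.115 and 0.115 m and y of garlic_b in the frame of pan between -0.135 and 0.135 m and z of garlic_b in the frame of pan between -0.003 and 0.1 m) or (x of garlic_b in the frame of board between -0.125 and 0.125 m and y of garlic_b in the frame of board between -0.155 and 0.155 m and z of garlic_b in the frame of board between 0.008 and 0.09 m)) and ((x of garlic_c in the frame of pan between -0.115 and 0.115 m and y of garlic_c in the frame of pan between -0.135 and 0.135 m and z of garlic_c in the frame of pan between -0.003 and 0.1 m) or (x of garlic_c in the frame of board between -0.125 and 0.125 m and y of garlic_c in the frame of board between -0.155 and 0.155 m and z of garlic_c in the frame of board between 0.008 and 0.09 m)) and ((x of garlic_d in the frame of pan between -0.115 and 0.115 m and y of garlic_d in the frame of pan between -0.135 and 0.135 m and z of garlic_d in the frame of pan between -0.003 and 0.1 m) or (x of garlic_d in the frame of board between -0.125 and 0.125 m and y of garlic_d in the frame of board between -0.155 and 0.155 m and z of garlic_d in the frame of board between 0.008 and 0.09 m))); the robot touches nothing.
It fails at once if pepper mill pushed more than 30 mm or tipped over (distance of mill from where it was at the start of the episode above 0.03 m or angle between mill's own z axis and vertical above 0.4 rad).
It fails at once if jam jar pushed more than 30 mm or tipped over (distance of jam_jar from where it was at the start of the episode above 0.03 m or angle between jam_jar's own z axis and vertical above 0.4 rad).
It fails at once if canister lifted off the pan or tipped (z of canister in the frame of pan above 0.03 m or angle between canister's own z axis and vertical above 0.4 rad).
It also fails if it takes over 67 s, if anything falls off the work surface, if the arm or the gripper's body presses on something with over 40 N, if the wrist force passes 120 N, or if a joint passes its speed limit or range.

## Working session

There is one attempt and no reset: what is moved stays moved. The work goes in short steps, Python scripts to look and compute and a shell command to move; the robot and the scene stay as the last step left them, time stands still between calls to the robot, and variables do not carry over. Pictures are saved under pics/ and viewed, at most 10 in all, crops included, and the job is handed in when it is done.

```bash
mkdir -p pics; cat > h.py <<'E'
from cell import *
import numpy as np, cv2
def world(c,u,v,z):
    K=c["mtx"];p=np.stack([(u-K[0,2])/K[0,0]*z,-(v-K[1,2])/K[1,1]*z,-z,np.ones_like(z)])
    return (np.linalg.inv(c["camera_from_world"])@p)[:3]
def cloud(c,m):
    m=m&(c["range_z"]>0); v,u=np.nonzero(m); return world(c,u,v,c["range_z"][m].astype(float))
E
python3 - <<'E'
from h import *
print(state())
cs={n:camera(n) for n in("scene","top")}
cv2.imwrite("pics/a.png",np.hstack([cs[n]["img"][...,::-1] for n in cs])[:, :])
cv2.imwrite("pics/scene.png",cs["scene"]["img"][...,::-1]);cv2.imwrite("pics/top.png",cs["top"]["img"][...,::-1])
for n in cs:
  for l in "pan canister board onion_a garlic_a mill jam_jar pointer scale".split():
    for o in outline_of(cs[n],l):
      if o["p"]<.2: continue
      P=cloud(cs[n],o["pixels"]); 
      if P.shape[1]: print(n,l,round(o["p"],2),o["rect"],"lo",np.percentile(P,2,axis=1).round(3),"hi",np.percentile(P,98,axis=1).round(3))
E
```

```text
{'clock': 0.0, 'q': array([ 6.23796329e+01,  2.17402298e+01,  9.93957053e+01, -1.70073744e-03,
        5.89292496e+01, -1.90626090e+00]), 'joint_velocities': array([-0.04648703,  0.1211861 ,  0.0378497 ,  0.05771064, -0.02132226,
        0.07628981]), 'tau': array([-5.46852651e-03, -7.63765383e+01, -4.34363794e+01,  6.48084143e-02,
        4.25080641e-02, -1.12554369e-04]), 'eef_pos': array([0.30352155, 0.63032376, 0.2132665 ]), 'orientation': array([-1.79934803e+02, -7.13399934e-04,  1.54286772e+02]), 'force': array([-0.55863052, -0.26656081,  0.5019729 ]), 'moment': array([-0.0503312 ,  0.00541124, -0.02113051]), 'grasp_force': 0.0, 'grip_width': 0.09149328874556749}
scene pan 0.62 [298.4, 117.0, 437.3, 214.3] lo [0.411 0.043 0.144] hi [0.65  0.318 0.164]
scene canister 0.92 [377.1, 131.8, 418.2, 176.9] lo [0.556 0.156 0.155] hi [0.622 0.222 0.225]
scene canister 0.57 [297.8, 117.0, 437.3, 216.3] lo [0.417 0.044 0.152] hi [0.647 0.314 0.164]
scene board 0.66 [143.1, 230.7, 331.8, 388.1] lo [ 0.398 -0.336  0.007] hi [ 0.62  -0.057  0.017]
scene onion_a 0.95 [162.6, 277.5, 201.7, 309
[... 2054 characters left out ...]
0.312 -0.175  0.021] hi [ 0.351 -0.135  0.055]
top garlic_a 0.52 [395.9, 234.6, 415.5, 252.6] lo [ 0.42  -0.215  0.04 ] hi [ 0.46  -0.177  0.07 ]
top mill 0.78 [335.7, 110.4, 356.7, 136.6] lo [ 0.731 -0.08   0.012] hi [ 0.77  -0.037  0.127]
top mill 0.43 [394.2, 235.9, 417.0, 250.7] lo [ 0.42  -0.226  0.017] hi [ 0.463 -0.177  0.069]
top jam_jar 0.81 [289.7, 113.0, 318.7, 144.5] lo [0.71  0.022 0.015] hi [0.769 0.084 0.1  ]
top jam_jar 0.21 [217.5, 160.1, 257.6, 199.1] lo [0.547 0.157 0.165] hi [0.616 0.226 0.229]
top pointer 0.8 [185.1, 147.3, 314.2, 263.6] lo [0.418 0.052 0.152] hi [0.641 0.311 0.167]
top scale 0.72 [181.2, 148.1, 311.3, 264.0] lo [0.417 0.052 0.149] hi [0.656 0.31  0.167]
```

View pics/scene.png

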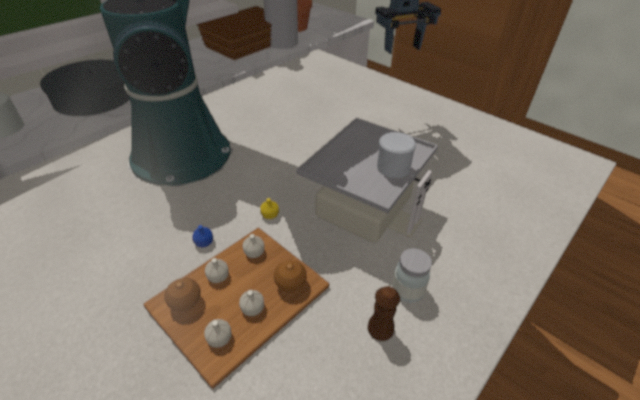

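```bash
python3 - <<'E'
import cv2
a=cv2.imread("pics/scene.png")[180:370,140:320]
a=cv2.resize(a,None,fx=3.1,fy=3.1,interpolation=cv2.INTER_CUBIC);cv2.imwrite("pics/crop1.png",a)
E
```

```text
(no output)
```

View pics/crop1.png

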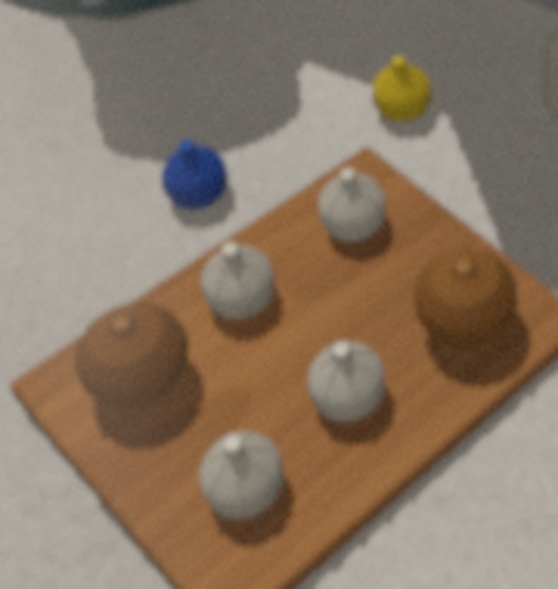

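The scene view shows onions at (183,293) and (290,277), and the pale garlic bulbs on the board at (254,245), (217,271), (252,303) and (218,333). These match the description because they're pale and on the board. The blue (203,237) and yellow (269,208) bulbs off the board are look-alikes, and the crop confirms this. I'll start with the onion at (290,277), which is nearest the scale.

```bash
python3 -m crank '[[0,0,-0.03,-0.15],[0,0,-0.03,-0.15],[0,0,-0.03,-0.15],[-0.018,-0.053,0,0],[-0.018,-0.053,0,0],[-0.018,-0.053,0,0],[-0.018,-0.053,0,0],[-0.018,-0.053,0,0],[-0.018,-0.053,0,0],[-0.018,-0.053,0,0]]' 1 15; python3 -m crank '[[-0.018,-0.053,0,0],[-0.018,-0.053,0,0],[-0.018,-0.053,0,0],[-0.018,-0.053,0,0],[-0.018,-0.053,0,0],[-0.018,-0.053,0,0],[-0.018,-0.053,0,0],[0,0,0,0],[0,0,0,0]]'
```

```text
clock: 2.25
eef_pos: [0.4305, 0.2582, 0.3042]
orientation: [180.0, 0.0, -179.9]
force: [0.6, 0.8, -0.6]
grip_width: 0.0914
grasp_force: 0.0
clock: 3.38
eef_pos: [0.5563, -0.1108, 0.3038]
orientation: [180.0, -0.0, -180.0]
force: [0.3, 0.7, 0.1]
grip_width: 0.0914
grasp_force: 0.0
```

```bash
python3 -m crank '[[-0.01,0,0.05,0],[0,0,0.06,0],[0,0,0.06,0],[0,0,0.06,0],[0,0,0.03,0],[0,0,0.02,0],[0,0,0,0]]'; python3 -m crank '[[0,0,0,0],[0,0,0,0],[0,0,0,0],[0,0,0,0],[0,0,0,0],[0,0,0,0]]' -1 15;  python3 -m crank '[[0,0,-0.03,0],[0,0,-0.06,0],[0,0,-0.06,0],[0,0,-0.06,0],[0,0,0,0],[0,0,0,0]]'
```

```text
clock: 4.25
eef_pos: [0.5662, -0.1102, 0.0234]
orientation: [180.0, -0.1, -179.9]
force: [0.2, 0.2, 0.1]
grip_width: 0.0914
grasp_force: 0.0
clock: 5.0
eef_pos: [0.5672, -0.1111, 0.0248]
orientation: [-180.0, 0.1, -179.9]
force: [-1.9, 1.6, 8.5]
grip_width: 0.0654
grasp_force: 15.0
clock: 5.75
eef_pos: [0.5661, -0.1109, 0.2334]
orientation: [180.0, -0.0, -179.9]
force: [-0.8, 0.3, -1.6]
grip_width: 0.0651
grasp_force: 15.0
```

```bash
python3 -m crank '[[0.019,0.047,-0.004,0],[0.019,0.047,0,0],[0.019,0.047,0,0],[0.019,0.047,0,0],[0.02,0.047,0,0],[0,0,0,0],[0,0,0.03,0],[0,0,0.025,0],[0,0,0.013,0],[0,0,0,0]]'; python3 -m crank '[[0,0,0,0],[0,0,0,0],[0,0,-0.02,0],[0,0,-0.05,0],[0,0,-0.05,0]]' 0.75; python3 -m crank '[[-0.0,-0.05,0,0],[0,-0.05,0,0],[0,-0.05,0,0],[0,-0.05,0,0],[0,0,0,0],[0,0,0,0],[0,0,0,0]]'
cat > m.py <<'E'
from h import *
c=camera("scene"); cv2.imwrite("pics/now.png",c["img"][...,::-1])
o=max(outline_of(c,"pan"),key=lambda o:o["p"]); P=cloud(c,o["pixels"]&True)
m=(P[0]>.43)&(P[0]<.635)&(P[1]>.065)&(P[1]<.3)
h,e=np.histogram(P[2][m],bins=np.arange(.08,.2,.002)); print("floor z mode",e[h.argmax()]+.001,np.median(P[2][m][abs(P[2][m]-e[h.argmax()]-.001)<.004]))
for l in("canister","onion_a","garlic_a"):
  for o in outline_of(c,l):
    P=cloud(c,o["pixels"])
    if o["p"]>.4 and P.shape[1]:print(l,round(o["p"],2),((np.percentile(P,2,axis=1)+np.percentile(P,98,axis=1))/2).round(3), np.percentile(P[2],98).round(3))
E
python3 m.py
```

```text
clock: 7.0
eef_pos: [0.4698, 0.1233, 0.1688]
orientation: [-180.0, -0.1, -180.0]
force: [-0.1, -0.3, -1.0]
grip_width: 0.0651
grasp_force: 15.0
clock: 7.62
eef_pos: [0.4702, 0.1239, 0.2919]
orientation: [180.0, 0.0, -179.9]
force: [0.1, -0.5, -0.0]
grip_width: 0.08
grasp_force: 0.0
clock: 8.5
eef_pos: [0.4706, -0.0752, 0.2901]
orientation: [180.0, 0.0, -179.9]
force: [0.2, 0.3, -0.2]
grip_width: 0.0803
grasp_force: 0.0
floor z mode 0.14100000000000007 0.14120349576847074
canister 0.6 [0.589 0.187 0.179] 0.213
onion_a 0.62 [0.475 0.117 0.175] 0.2
onion_a 0.57 [ 0.453 -0.279  0.054] 0.074
garlic_a 0.75 [ 0.453 -0.107  0.044] 0.065
garlic_a 0.73 [0.376 0.003 0.027] 0.051
garlic_a 0.7 [ 0.449 -0.199  0.046] 0.066
garlic_a 0.68 [ 0.337 -0.159  0.027] 0.051
garlic_a 0.67 [ 0.561 -0.282  0.048] 0.067
garlic_a 0.61 [ 0.556 -0.2    0.046] 0.067
```

```bash
python3 -m crank '[[0.022,-0.03,0.05,0],[0,0,0.06,0],[0,0,0.06,0],[0,0,0.06,0],[0,0,0.03,0],[0,0,0.011,0],[0,0,0,0]]'; python3 -m crank '[[0,0,0,0],[0,0,0,0],[0,0,0,0],[0,0,0,0],[0,0,0,0],[0,0,0,0],[0,0,0,0]]' -1 12;  python3 -m crank '[[0,0,-0.03,0],[0,0,-0.06,0],[0,0,-0.06,0],[0,0,-0.06,0],[0,0,0,0],[0,0,0,0]]'
```

```text
clock: 9.62
eef_pos: [0.4488, -0.1061, 0.0191]
orientation: [180.0, -0.0, -179.9]
force: [0.9, 0.2, -0.2]
grip_width: 0.08
grasp_force: 0.0
clock: 10.5
eef_pos: [0.4489, -0.1062, 0.0193]
orientation: [-180.0, 0.0, -179.9]
force: [-0.8, 0.4, 8.6]
grip_width: 0.0454
grasp_force: 12.0
clock: 11.25
eef_pos: [0.4482, -0.106, 0.2284]
orientation: [180.0, -0.0, -179.9]
force: [-0.3, 0.1, 0.3]
grip_width: 0.0452
grasp_force: 12.0
```

```bash
python3 -m crank '[[0,0.05,-0.03,0],[-0.005,0.055,0,0],[-0.005,0.055,0,0],[-0.004,0.055,0,0],[-0.004,0.055,0,0],[-0.004,0.055,0,0],[0,0.006,0.03,0],[0,0,0.04,0],[0,0,0.03,0],[0,0,0.009,0]]'; python3 -m crank '[[0,0,0,0],[0,0,0,0],[0,0,0,0]]' 0.45;python3 -m crank '[[0,0,-0.02,0],[0,0,-0.05,0],[0,0,-0.06,0],[0,-0.05,0,0],[0,-0.06,0,0],[0,-0.06,0,0],[0,-0.06,0,0],[0,-0.06,0,0],[0,0,0,0],[0,0,0,0]]'; python3 m.py
```

```text
clock: 12.5
eef_pos: [0.4682, 0.2241, 0.1467]
orientation: [-179.9, -0.3, -179.9]
force: [0.0, 1.0, -0.2]
grip_width: 0.0449
grasp_force: 12.0
clock: 12.88
eef_pos: [0.4708, 0.2251, 0.1509]
orientation: [180.0, 0.1, -179.9]
force: [-0.2, 1.1, 0.6]
grip_width: 0.0658
grasp_force: 0.0
clock: 14.12
eef_pos: [0.4706, -0.065, 0.2803]
orientation: [180.0, 0.0, -180.0]
force: [-0.0, -0.7, -0.3]
grip_width: 0.0661
grasp_force: 0.0
floor z mode 0.12900000000000006 0.1296477377075803
canister 0.9 [0.59  0.188 0.167] 0.201
onion_a 0.71 [0.475 0.115 0.165] 0.188
onion_a 0.68 [ 0.556 -0.28   0.041] 0.067
onion_a 0.59 [ 0.455 -0.28   0.054] 0.074
onion_a 0.55 [ 0.554 -0.2    0.041] 0.066
garlic_a 0.91 [ 0.556 -0.2    0.046] 0.066
garlic_a 0.86 [0.379 0.003 0.029] 0.051
garlic_a 0.85 [ 0.56  -0.281  0.046] 0.067
garlic_a 0.77 [ 0.34  -0.161  0.029] 0.05
garlic_a 0.73 [0.469 0.217 0.155] 0.179
garlic_a 0.59 [ 0.448 -0.2    0.045] 0.066
```

View pics/now.png

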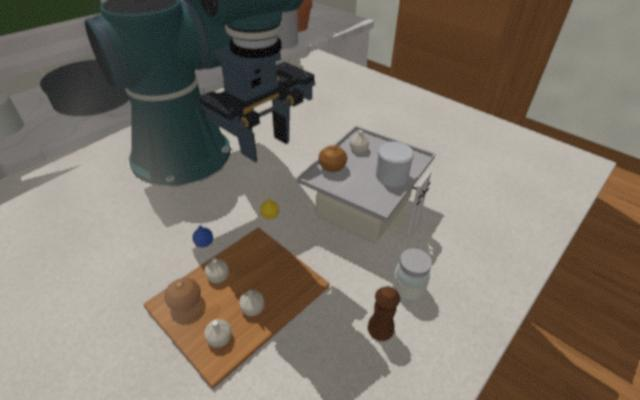

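```bash
python3 - <<'E'
from h import *
import cv2
c=camera("scene")
cv2.imwrite("pics/g.png",np.hstack([cv2.resize(i[165:250,390:445],None,fx=6.5,fy=6.5,interpolation=cv2.INTER_CUBIC) for i in (cv2.imread("pics/scene.png"),c["img"][...,::-1].copy())]))
t=camera("top");
for o in outline_of(t,"canister"): 
  P=cloud(t,o["pixels"]); print(o["p"],np.percentile(P,98,axis=1).round(3),np.median(P,axis=1).round(3))
# project gauge points: pointer front face x~scale+.131+, at candidate heights
K=c["mtx"]
for z in(.162,.15,.13,.126,.113):
  p=c["camera_from_world"]@[.531+.134,.181,z,1]; print(z,K[0,2]+K[0,0]*p[0]/-p[2],K[1,2]-K[1,1]*p[1]/-p[2])
E
```

```text
0.86 [0.617 0.226 0.205] [0.58  0.19  0.201]
0.162 421.63583339154167 183.72453755491352
0.15 420.58305420071315 188.11390254172605
0.13 418.87274499261275 195.2447153655914
0.126 418.53714322750926 196.64394385537426
0.113 417.46088051563754 201.13121896990583
```

View pics/g.png

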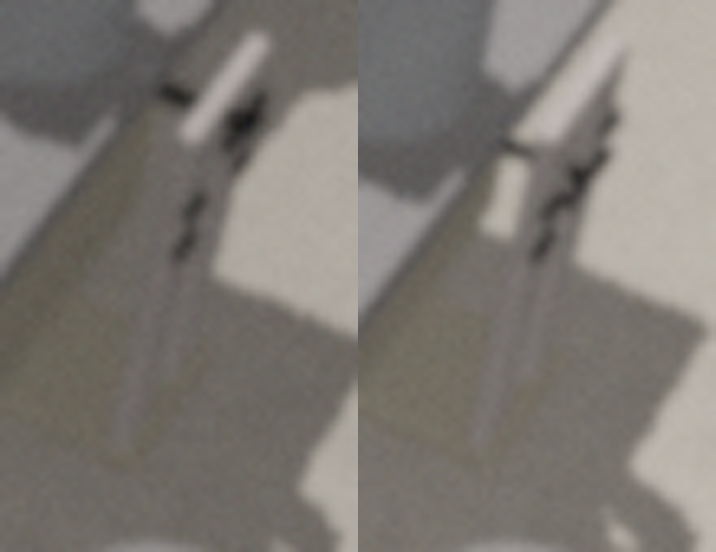

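The gauge crop (left: start, right: now) shows the pointer bar between the two black lines, near (575,190). The canister top dropped 24 mm in both cameras, which puts the pointer at about 126 mm, inside the 113–130 mm band.

```bash
python3 -m crank '[[0,0,0,0],[0,0,0,0],[0,0,0,0],[0,0,0,0],[0,0,0,0],[0,0,0,0],[0,0,0,0],[0,0,0,0]]'; python3 m.py | head -2; python3 -c "
from cell import *
print(hand_in())"
```

```text
clock: 15.52
eef_pos: [0.4706, -0.0651, 0.2799]
orientation: [180.0, -0.0, -179.9]
force: [0.5, 0.4, 0.5]
grip_width: 0.0662
grasp_force: 0.0
floor z mode 0.12900000000000006 0.12965460805217166
canister 0.72 [0.543 0.18  0.078] 0.141
the job is handed in; nothing more can be done
None
```

I handed the job in after adding one onion and one garlic bulb to the pan: the pointer came to rest at about 126 mm by camera, between the lines at 113 and 130 mm, with the canister still on the pan and the other vegetables on the board, though `hand_in()` gave no verdict.

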